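Lock a bar stake into the bayonet socket on the workbench

ROBOT

A 7-joint arm with a two-finger parallel gripper is mounted at the origin on a cart in front of the work surface, level with it; the furniture and walls round the work are solid. World frame = base frame: x ahead of the robot, y to its left, z up, the work surface at z = 0. Lengths are in mm, angles in rad, forces in N, time in s.
With the tool pointing down it reaches from about 400 to 850 mm from the base axis. Payload 4.5 kg.
Tool frame: the origin (TCP) lies midway between the tips of the shut fingers; the grasp point (between the pads) lies 19 mm behind it; y points along the fingers, z is the direction in which the jaws open and shut, and the axes are right-handed (so a half turn about y gives the same grasp; the last joint's range is limited). The gripper opens to 85 mm and grips with 20 to 120 N. Pads are 22 mm wide; open, the fingers measure 114 mm over their backs; the gripper's body (76 mm by 85 mm) begins 54 mm behind the grasp point. The pads swing forward as they close: fully open they stand 13 mm farther back than shut.
Start: joints at [1.297, 0.689, -0.195, 1.565, 0.157, 0.902, -0.215], TCP at [189.381, -595.642, 231.317] pointing down, gripper open.
Joint ranges: [-3.01, 3.01], [-0.46, 2.08], [-1.47, 1.51], [0.13, 2.56], [-1, 4.14], [0.04, 2.09], [-2.66, 2.66]. Speed limits (rad/s): [2.57, 2.57, 3.14, 3.14, 3.14, 3.14, 3.14].

INTERFACE

Orientations are given as [roll, pitch, yaw] about the fixed x, y, z axes, in that order (R = Rz(yaw) Ry(pitch) Rx(roll)).
In Python, from plant import get_state, get_image, sign_off gives the robot as it stands.
- The arm moves only by the shell command python3 -m creep 'ROWS'. ROWS is JSON, a list that holds one entry, the list of rows, each a list of 5 numbers: the gripper command: -1 is shut, 1 is fully open, values between are in proportion, then the shift along the world's x, y, z as a fraction of full scale, then the turn about the world's z as a fraction of full scale. A call has 1 to 10 rows; each row shifts and turns the pose as measured when the row begins; what a row does not reach is not made up. Full scale, the value 1, is 0.03 m for a shift and pi/2 rad for a turn. A row lasts 1/8 s, in which the tool goes at most 62.5 mm and 10.7 degrees, less where a joint would pass 70% of its speed; a pose out of reach is approached as far as the arm can. A call with a number of a shift or a turn outside -1 to 1 is refused whole. A call with a gripper value outside its range is refused whole. The fingers move at their own pace and stop on an object; the grip force is fixed at half the most. Time passes only in rows, so rows that do not move let the fingers close. It gives the time, the measured TCP pose, the force and the opening at its end, in the units of the state.
- get_state(): the state, without advancing time (a new reading comes with each control period).
- get_image(name): name is "side" or "top"; returns a dict with "img" (480x640x3 uint8, blue, green, red), "range_z" (480x640 float32, mm along the optical axis (not along the pixel's ray), 0 where there is no reading), "fx", "fy", "cx", "cy" (pixels), "world_to_cam" (4x4, takes a point from world to camera coordinates). Camera axes: x right, y up, looking along -z (the intrinsics and any distortion apply to the point x, -y, -z); pixel columns grow to the right and rows downward; lengths in mm; the calibration is good to about 2 mm. A picture is of the moment at which its call begins.
- sign_off(): hands the job in, once; it reports no verdict.
The state is a dict: "t": time; "joint_pos": joint angles; "qd": joint speeds; "effort": joint torques, N m; "ee_pos": TCP position; "orientation": TCP orientation; "wrist_force": force on the tool from outside, world axes, zero at the start; "wrist_torque": the same for the moment, N m; "opening": finger opening in mm.
Only numpy, scipy, OpenCV 4.12 (cv2) and the standard library are available. Lean on these libraries where they do the work, as an engineer would, in place of code of your own. Each camera call takes 0.05 s, during which the arm holds its last target.

TASK

Fit the stake with the straight bar head (not the domed one) into the round socket on the bench: put its foot in the bore, feel gently for the two slots, push it down against the spring and twist it a quarter turn clockwise, seen from above, until it stops, then let it spring up so that it clicks locked, and let go. Never force it: once the foot is on the socket, keep the contact force between stake and socket under 25 N. Leave everything else where it is.

Things in the scene. Friction and masses are not known exactly. Their poses are not given: they have to be found in the camera images.
- bar_centre (a point): Bar stake: loose steel stake, 0.24-0.39 kg, 61 mm high, standing upright on its foot on the bench. Point: on its axis, middle of the bar head, 44 mm above its underside. z up, x along the bar, y across. Bar head: 56 mm long (x), 14 mm thick (y), flat upright sides, 17 mm down to 17 mm up from this point; pinch it across y. A half turn about z gives the same shape.
- bar_stake: The bar stake as one solid, axes as bar_centre; origin on the axis at the foot's underside. Above it: round foot 48 mm across, end bevelled over 4 mm, up to 21 mm; flange 72 mm across from 21 to 27 mm; bar head above that.
- lug_tip (a point): Outer end of one of the stake's two lugs, which stand out from the foot at +x and -x, in line with the bar, to 31 mm from the axis. Each spans 25 degrees (12.5 either side of x). This point is 8.5 mm above the foot's underside; a lug reaches from 6 to 11 mm above it.
- socket_mouth (a point): Bayonet socket: fixed, round, steel, 55 mm high, base 112 mm and collar 86 mm across, bore 52 mm. Point: on its axis in the collar's top face; z up. Two opposite slots, 37 degrees wide, cut the lip near +x and -x. The collar is clamped at an unmeasured angle: the true slot line is up to 0.45 rad either way from x (visible from above).
- socket_lip (a point): On the socket's axis at the lip's underside, 8 mm below socket_mouth; axes the same. With lugs on top of the lip, bar_centre is 38 mm above socket_mouth; right down (flange on collar) it is 23 mm above. Lugs can turn under the lip, clockwise from above only, while it is 23 to 25 mm above. The collar sits on a rubber ring: gives 0.25 mm down per N beyond 5 N, and twists 0.2 rad per N m.
- socket: The socket with collar and plunger as one solid; origin on its axis, on the bench. A quarter turn clockwise from the slots (90 degrees, give or take 6) is a notch 3 mm deep under the lip, and just past it a solid stop, met about 96 degrees from the slots' middle. In the notch the spring lifts the stake until bar_centre is 28 mm above socket_mouth: locked.
- socket_plunger (a point): Top of the brass spring plunger in the bore when free, on the axis, 8 mm below socket_mouth (marks the free height, does not move). It meets the foot when bar_centre is 36 mm above socket_mouth and pushes up with 0.7 N per mm from there, about 9 N right down. A stake let go in the slots pops up again; let go part-way round it stays down, unlocked.
- dome_centre (a point): The dome stake, a bystander: same foot and flange as the bar stake but with a round mushroom head 48 mm across, 63 mm high, standing on the bench; this point lies on its axis 44 mm above its underside.
- steel_block: A square polished steel bench block, 64x64x20 mm, a bystander; origin at the centre of its underside.
- doming_block: A steel cube with round hollows, 42 mm, a bystander; origin at the centre of its underside.
- dapping_punch: A small steel punch lying flat, 12x68x12 mm, a bystander; origin at the centre of its underside.
- barrel_mallet: A mallet with a wooden handle lying flat, 43x236x84 mm, a bystander; origin at the centre of its underside.
Things that resemble listed ones, but are neither listed nor needed, are in the scene too. Leave any orange look-alike of the bar_stake alone.

How it is judged (in metres and radians):
On the way:
1. the stake's foot is in the bore and pushed down so far that the lugs are below the lip (z of bar_centre in the frame of socket_mouth below 0.026 m and horizontal distance between bar_centre and socket_mouth below 0.004 m), for 0.1 s.
At the end, for the whole second after the job is handed in: The bar stake stands upright (within 0.08 rad) on the socket's axis (within 4 mm), turned a quarter turn from the slots (bar at least 0.95 rad from the socket's x axis) with its lugs sprung up into the notches (bar's middle 26.5 to 29.5 mm above the collar's top), at rest (z of bar_centre in the frame of socket_mouth between 0.0265 and 0.0295 m and horizontal distance between bar_centre and socket_mouth below 0.004 m and angle between the x axis of bar_centre and the x axis of socket_mouth, either way round above 0.95 rad and angle between bar_centre's own z axis and vertical below 0.08 rad and linear speed of bar_stake below 0.02 m/s); the robot touches nothing.
It fails at once if the stake is forced: more than 25 N between stake and socket (contact force between bar_stake and socket above 25 N).
It fails at once if the dome stake or another bystander is moved by more than 20 mm (distance of any of dome_centre, steel_block, doming_block, dapping_punch, barrel_mallet from where it was at the start of the episode above 0.02 m).
It also fails if it takes over 72 s, if anything falls off the work surface, if the arm or the gripper's body presses on something with over 40 N, if the wrist force passes 120 N, or if a joint passes its speed limit or range.

## Working session

There is one attempt and no reset: what is moved stays moved. The work goes in short steps, Python scripts to look and compute and a shell command to move; the robot and the scene stay as the last step left them, time stands still between calls to the robot, and variables do not carry over. Pictures are saved under pics/ and viewed, and the job is handed in when it is done.

```bash
mkdir -p pics; ls
cat > h.py <<'E'
import numpy as np, cv2
from plant import get_state, get_image
def save(name,fn):
    d=get_image(name); cv2.imwrite('pics/'+fn+'.png',d['img']); np.savez('/tmp/'+fn+'.npz',**{k:np.array(v) for k,v in d.items()}); return d
def load(fn): return dict(np.load('/tmp/'+fn+'.npz',allow_pickle=True))
def ray(d,u,v):
    M=np.array(d['world_to_cam'],float); R=M[:3,:3]; t=M[:3,3]
    c=np.array([(u-d['cx'])/d['fx'],-(v-d['cy'])/d['fy'],-1.0])
    return -R.T@t, R.T@c
def onz(d,u,v,z):
    o,r=ray(d,u,v); s=(z-o[2])/r[2]; return o+s*r
def depthpt(d,u,v):
    o,r=ray(d,u,v); return o+r*d['range_z'][int(v),int(u)]
def proj(d,p):
    M=np.array(d['world_to_cam'],float); c=M[:3,:3]@np.array(p)+M[:3,3]
    return d['cx']+d['fx']*c[0]/-c[2], d['cy']+d['fy']*(-c[1])/-c[2]
E
python3 - <<'E'
from h import *
for n in('top','side'):
    d=save(n,n+'0'); print(n,d['fx'],d['cx'],d['cy'],np.round(d['world_to_cam'],3).tolist(),[k for k in d])
print(get_state())
E
```

```text
pics
top 575.3970564734777 317.70668492718113 242.55193524210804 [[-0.048, -0.999, 0.007, -145.343], [0.977, -0.046, 0.208, -495.216], [-0.207, 0.017, 0.978, -937.648], [0.0, 0.0, 0.0, 1.0]] ['img', 'range_z', 'fx', 'fy', 'cx', 'cy', 'world_to_cam']
side 485.9716535650684 319.11281771179654 240.80973470160754 [[-0.989, -0.151, 0.002, 422.443], [0.082, -0.529, 0.845, -165.9], [-0.126, 0.835, 0.535, -701.934], [0.0, 0.0, 0.0, 1.0]] ['img', 'range_z', 'fx', 'fy', 'cx', 'cy', 'world_to_cam']
{'t': 0.1, 'joint_pos': array([ 1.29677582,  0.68989471, -0.19453407,  1.56623303,  0.1572922 ,
        0.90247984, -0.21508291]), 'qd': array([-0.00134788, -0.0023387 ,  0.00053236, -0.00288112, -0.00182017,
        0.00204067,  0.00128052]), 'effort': array([-2.72337464e-03, -5.40597117e+01, -1.27115697e+00, -1.58985275e+01,
        9.46096494e-03,  4.34276400e-03,  6.01406370e-06]), 'ee_pos': array([ 189.15887418, -595.087848  ,  230.5698246 ]), 'orientation': array([-1.57241758e+00, -1.01240194e-04, -2.83367356e+00]), 'wrist_force': array([ 0.57236683, -0.3982106 ,  0.56799264]), 'wrist_torque': array([-0.00969894, -0.01615313, -0.02314249]), 'opening': 85.41050410448798}
```

View pics/top0.png

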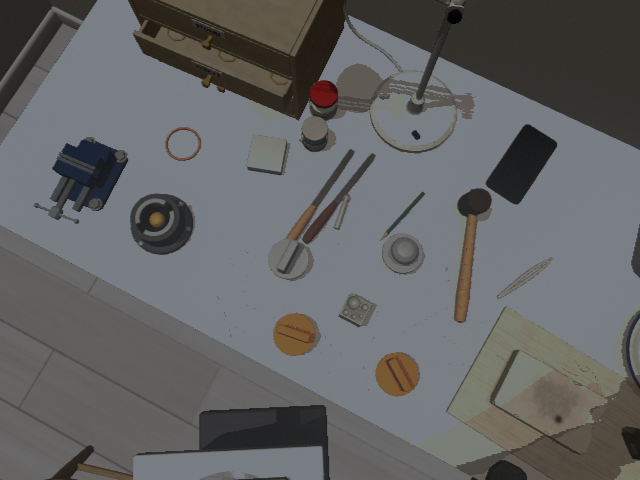

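View pics/side0.png

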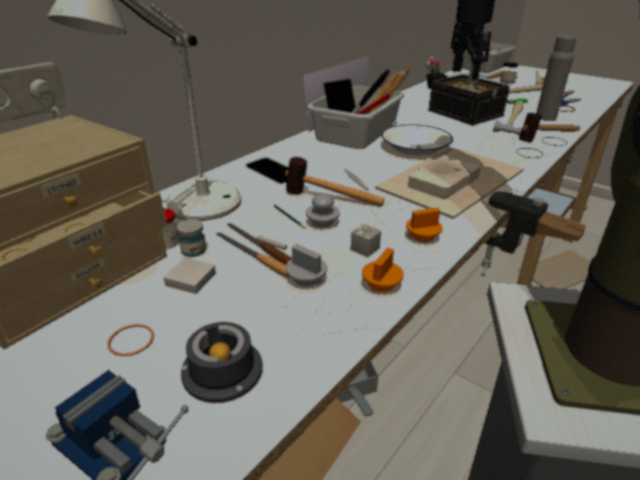

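The candidates in the top view are a grey bar head at (290,258), a grey dome at (403,252), and orange bar-head look-alikes at (295,334) and (398,374). The grey one with a straight bar fits the description. The socket is at (160,222). I'll confirm with crops.

Run:
```python
from h import *
d=load('top0'); im=d['img']
def crop(u,v,r): return cv2.resize(im[v-r:v+r,u-r:u+r],(400,400),interpolation=cv2.INTER_CUBIC)
cv2.imwrite('pics/crop0.png',np.hstack([crop(290,255,40),crop(160,222,40)]))
for p in [(290,258),(285,258),(295,252),(275,265),(403,252)]: print(p,depthpt(d,*p).round(1))
for p in [(160,222),(141,222),(175,210),(163,240),(135,235),(157,219)]: print(p,depthpt(d,*p).round(1))
```

```text
(290, 258) [ 462.4 -120.2   55.4]
(285, 258) [ 461.9 -111.9   60.4]
(295, 252) [ 476.  -128.7   37.2]
(275, 265) [457.  -92.4  24.4]
(403, 252) [ 463.  -312.9   59.8]
(160, 222) [538.6 104.   45.7]
(141, 222) [548.1 145.9  15.6]
(175, 210) [556.4  75.7  55.2]
(163, 240) [506.   98.2  46.9]
(135, 235) [525.5 157.3  12.1]
(157, 219) [543.9 108.9  47. ]
```

View pics/crop0.png

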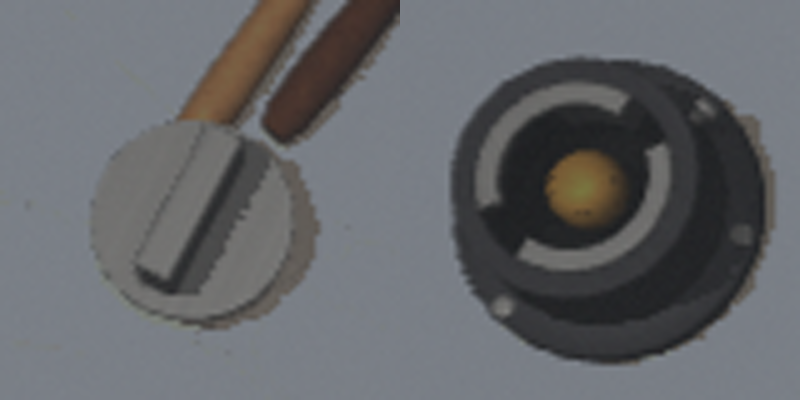

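The left crop shows the grey straight-bar stake, with two tool handles close on its far side. The right crop shows the socket, with slots at about (169,206) and (140,228). Next I'll measure both.

Run:
```python
from h import *
from scipy.optimize import least_squares
d=load('top0'); im=d['img']
def cloud(u0,u1,v0,v1):
    uu,vv=np.meshgrid(np.arange(u0,u1),np.arange(v0,v1)); uu=uu.ravel();vv=vv.ravel()
    o,_=ray(d,0,0); 
    P=np.array([depthpt(d,u,v) for u,v in zip(uu,vv)]); return uu,vv,P
# socket
uu,vv,P=cloud(120,205,180,262)
print('socket z hist',np.histogram(P[:,2],bins=range(-5,70,5)))
m=(P[:,2]>50)&(P[:,2]<60)
print(np.median(P[m,2]))
c,r=cv2.minEnclosingCircle(np.float32(P[m,:2])); print('collar enclosing',c,r)
# colour edges: bright lip ring projected onto z=55
g=cv2.cvtColor(im,cv2.COLOR_BGR2HSV)
sub=g[180:262,120:205]
M=((sub[:,:,2]>105)&(sub[:,:,1]<45)).astype(np.uint8)
ring=M.copy()
yy,xx=np.nonzero(ring); q=np.array([onz(d,x+120,y+180,55)[:2] for x,y in zip(xx,yy)])
rr=np.hypot(*(q-np.array(c)).T); k=rr<40
print('lip n',k.sum()); q=q[k]
cc,r2=cv2.minEnclosingCircle(np.float32(q)); print('lip outer',cc,r2)
a=np.degrees(np.arctan2(*(q-np.array(cc)).T[::-1]))
h,_=np.histogram(a,bins=np.arange(-180,181,6)); print(list(zip(range(-180,180,6),h)))
# stake
uu,vv,P=cloud(262,318,230,290)
m=(P[:,2]>56)&(P[:,2]<68)
print('bar top',m.sum(),np.median(P[m],0),cv2.minAreaRect(np.float32(P[m,:2])))
f=(P[:,2]>20)&(P[:,2]<34); print('flange',f.sum(),np.median(P[f,2]),cv2.minEnclosingCircle(np.float32(P[f,:2])))
# via colour: bright bar/flange rays
Z=P[:,2]
print(np.histogram(Z,bins=range(-6,70,4)))
```

```text
socket z hist (array([2218, 1663,  204,  544,  450,  146,   61,   89,   96,  154,  177,
        818,  298,    0]), array([-5,  0,  5, 10, 15, 20, 25, 30, 35, 40, 45, 50, 55, 60, 65]))
53.7632187455294
collar enclosing (546.569580078125, 110.85138702392578) 43.93776321411133
lip n 212
lip outer (546.0112915039062, 111.70938873291016) 32.38942337036133
[(-180, np.int64(7)), (-174, np.int64(6)), (-168, np.int64(6)), (-162, np.int64(5)), (-156, np.int64(5)), (-150, np.int64(5)), (-144, np.int64(4)), (-138, np.int64(6)), (-132, np.int64(6)), (-126, np.int64(4)), (-120, np.int64(4)), (-114, np.int64(3)), (-108, np.int64(6)), (-102, np.int64(4)), (-96, np.int64(3)), (-90, np.int64(3)), (-84, np.int64(4)), (-78, np.int64(4)), (-72, np.int64(0)), (-66, np.int64(0)), (-60, np.int64(0)), (-54, np.int64(0)), (-48, np.int64(0)), (-42, np.int64(0)), (-36, np.int64(4)), (-30, np.int64(6)), (-24, np.int64(5)), (-18, np.int64(4)), (-12, np.int64(4)), (-6, np.int64(6)), (0, np.int64(6)), (6, np.int64(5)), (12, np.int64(5)), (18, np.int64(3)), (24, np.int64(4)), (30, np.int64(5)), (36, np.int64(4)), (4
[... 216 characters left out ...]
.int64(0)), (114, np.int64(0)), (120, np.int64(0)), (126, np.int64(0)), (132, np.int64(0)), (138, np.int64(0)), (144, np.int64(1)), (150, np.int64(6)), (156, np.int64(5)), (162, np.int64(6)), (168, np.int64(6)), (174, np.int64(5))]
bar top 269 [ 466.6067258  -115.37147863   60.666298  ] ((467.2967834472656, -115.54016876220703), (14.410901069641113, 55.58000564575195), 59.84761047363281)
flange 995 26.863199799652875 ((479.98297119140625, -127.09626770019531), 52.67720031738281)
(array([ 300, 1276,  225,    9,   29,  124,   94,  289,  616,   52,   11,
         10,   16,    6,    9,   34,  178,   65]), array([-6, -2,  2,  6, 10, 14, 18, 22, 26, 30, 34, 38, 42, 46, 50, 54, 58,
       62, 66]))
```

Bar centre is about (467,-115.5) with the bar's long axis at -30° (measured 14.4×55.6, top at z 60.7, so it's consistent). Socket axis is about (546.3,111.3) and the slot line is at about -54.5°. Turning the jaws by +132° to 59.85° leaves joint range for the later clockwise twist. I'll move now.

```bash
python3 -m creep '[[[0,0.58,1,0,0.1],[0,0.58,1,0,0.1],[0,0.58,1,0,0.1],[0,0.58,1,0,0.1],[0,0.58,1,0,0.1],[0,0.58,1,0,0.1],[0,0.58,1,0,0.1],[0,0.58,1,0,0.1]]]'; python3 -c "
from h import *
s=get_state();print(s['joint_pos'].round(2),s['orientation'].round(3))"
```

```text
t: 1.1
ee_pos: [327.7, -348.7, 227.7]
orientation: [-1.576, -0.001, -1.542]
wrist_force: [0.2, -0.0, 1.0]
opening: 42.5
[ 1.07  0.55 -0.55  1.98  0.43  0.73  0.29] [-1.576e+00 -1.000e-03 -1.542e+00]
```

```bash
python3 -m creep '[[[0,0.58,0.97,0,0.081],[0,0.58,0.97,0,0.081],[0,0.58,0.97,0,0.081],[0,0.58,0.97,0,0.081],[0,0.58,0.97,0,0.081],[0,0.58,0.97,0,0.081],[0,0.58,0.97,0,0.081],[0,0.58,0.97,0,0.08],[0,0,0,0,0]]]'; python3 -c "
from h import *
s=get_state();print(s['joint_pos'].round(2),s['orientation'].round(3))"
```

```text
t: 2.22
ee_pos: [470.1, -105.7, 226.3]
orientation: [-1.577, 0.002, -0.488]
wrist_force: [-0.1, 0.5, -1.1]
opening: 42.8
[ 0.63  0.62 -0.82  1.97  0.62  0.83  0.55] [-1.577  0.002 -0.488]
```

```bash
python3 -m creep '[[[0,-0.09,-0.33,-0.9,-0.024],[0,0,0,-1,0],[0,0,0,-1,0],[0,0,0,-1,0],[0,0,0,0,0]]]'
python3 - <<'E'
from h import *
s=get_state();print(s['ee_pos'].round(1),s['orientation'].round(3))
a=save('top','top1');b=save('side','side1')
for d,f in((a,'top1'),(b,'side1')):
    u,v=map(int,proj(d,[467,-115,60])); r=75
    cv2.imwrite(f'pics/{f}c.png',cv2.resize(d['img'][max(v-r,0):v+r,u-r:u+r],(400,400)))
cv2.imwrite('pics/c1.png',np.hstack([cv2.imread('pics/top1c.png'),cv2.imread('pics/side1c.png')]))
E
```

```text
t: 2.85
ee_pos: [464.4, -121.3, 105.5]
orientation: [-1.583, 0.003, -0.537]
wrist_force: [0.9, -0.1, 0.8]
opening: 42.7
[ 464.4 -121.3  105.5] [-1.583  0.003 -0.537]
```

View pics/c1.png

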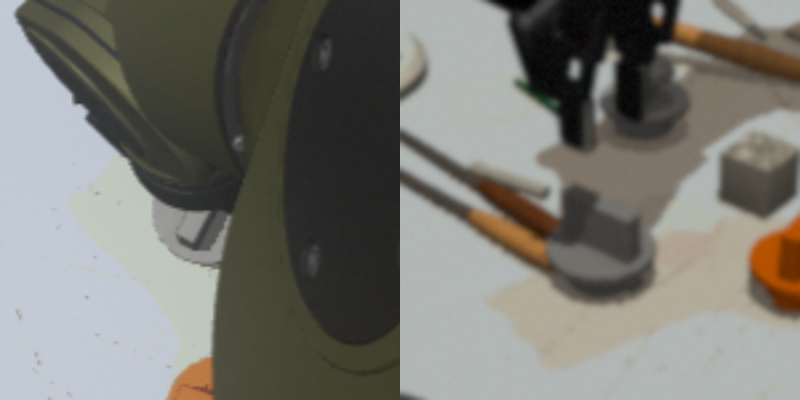

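In the side crop the fingers straddle the bar line above the head, and the top view is blocked by the arm. I'll correct x and y, then lower.

```bash
python3 -m creep '[[[0,0.1,0.2,-0.3,0.007],[0,0,0,-0.5,0],[0,0,0,0,0]]]'
python3 - <<'E'
from h import *
s=get_state();print(s['orientation'].round(3))
b=save('side','side2')
u,v=map(int,proj(b,[467,-115,60])); r=60
cv2.imwrite('pics/side2c.png',cv2.resize(b['img'][v-r:v+r,u-r:u+r],(600,600),interpolation=cv2.INTER_CUBIC))
E
```

```text
t: 3.32
ee_pos: [471.8, -114.5, 85.1]
orientation: [-1.577, -0.006, -0.527]
wrist_force: [-0.2, -0.3, -0.7]
opening: 42.7
[-1.577 -0.006 -0.527]
```

View pics/side2c.png

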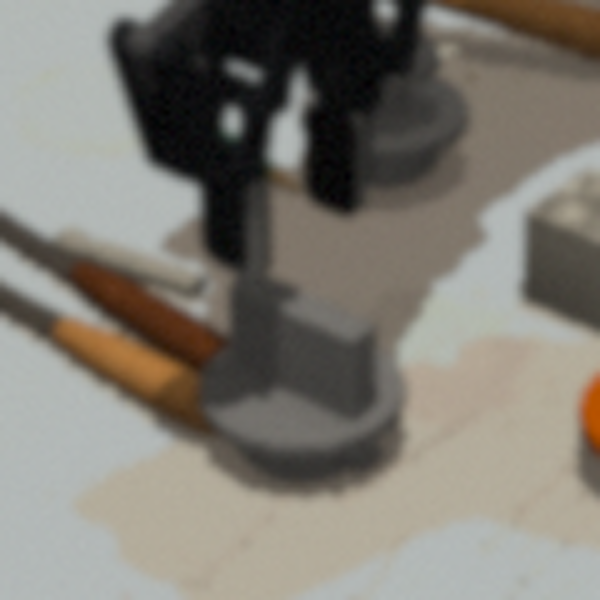

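```bash
python3 -m creep '[[[0,-0.12,-0.03,-0.3,0],[0,0,0,-0.5,0],[0,0,0,-0.5,0],[0,0,0,0,0]]]'
python3 - <<'E'
from h import *
for i in range(1):
  s=get_state();print(s['ee_pos'].round(1),s['orientation'].round(3))
E
```

```text
t: 3.88
ee_pos: [469.3, -115.3, 46.6]
orientation: [-1.575, -0.01, -0.527]
wrist_force: [0.3, -0.6, -0.2]
opening: 42.6
[ 469.3 -115.3   46.6] [-1.575 -0.01  -0.527]
```

```bash
python3 -m creep '[[[0,-0.07,0,-0.25,0],[0,0,0,-0.2,0],[0,0,0,0,0]]]'
python3 - <<'E'
from h import *
s=get_state();print(s['orientation'].round(3))
b=save('side','side3')
u,v=map(int,proj(b,[467,-115,60])); r=60
cv2.imwrite('pics/side3c.png',cv2.resize(b['img'][v-r:v+r,u-r:u+r],(600,600),interpolation=cv2.INTER_CUBIC))
E
```

```text
t: 4.25
ee_pos: [467.5, -115.4, 33.1]
orientation: [-1.574, -0.011, -0.527]
wrist_force: [-0.5, -0.2, -0.2]
opening: 43.0
[-1.574 -0.011 -0.527]
```

View pics/side3c.png

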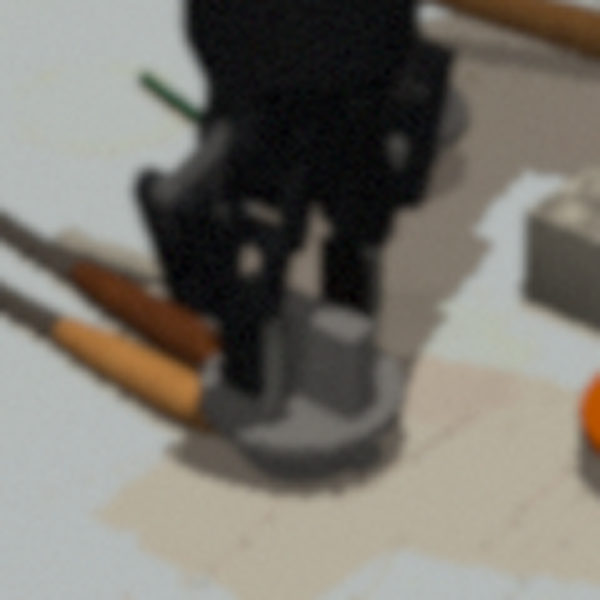

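The fingers straddle the bar just above the flange. I'll close now.

```bash
python3 -m creep '[[[-0.6,0,0,0.03,0],[-1,0,0,0,0],[-1,0,0,0,0],[-1,0,0,0,0],[-1,0,0,0,0]]]'
```

```text
t: 4.92
ee_pos: [467.8, -115.4, 34.7]
orientation: [-1.573, -0.012, -0.527]
wrist_force: [-0.6, 0.2, -0.2]
opening: 12.9
```

```bash
python3 -m creep '[[[-1,0,0,0.3,0],[-1,0,0,0.6,0],[-1,0,0,1,0],[-1,0,0,1,0],[-1,0,0,1,0],[-1,0,0,0,0]]]';python3 - <<'E'
from h import *
b=save('side','side4')
u,v=map(int,proj(b,[467,-115,130])); r=80
cv2.imwrite('pics/side4c.png',cv2.resize(b['img'][v-r:v+r,u-r:u+r],(600,600),interpolation=cv2.INTER_CUBIC))
E
```

```text
t: 5.68
ee_pos: [465.3, -115.5, 156.5]
orientation: [-1.575, -0.008, -0.526]
wrist_force: [0.0, -0.1, -3.2]
opening: 12.9
```

View pics/side4c.png

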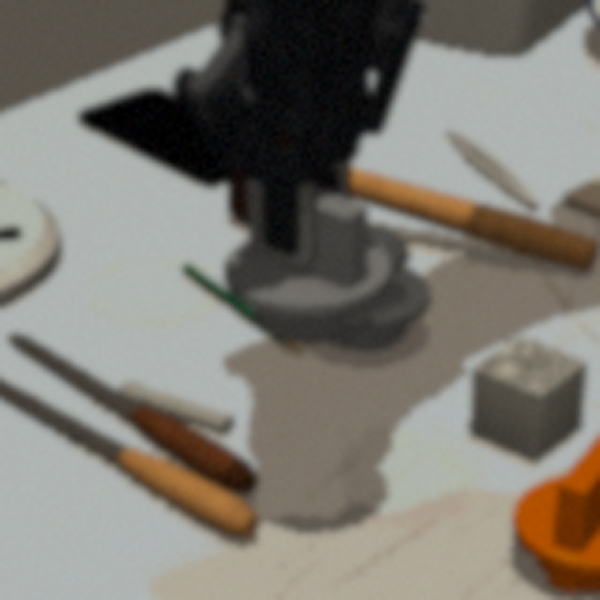

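```bash
python3 -m creep '[[[-1,0.34,0.9,0,-0.034],[-1,0.34,0.9,0,-0.034],[-1,0.34,0.9,0,-0.034],[-1,0.34,0.9,0,-0.034],[-1,0.34,0.9,0,-0.034],[-1,0.34,0.9,0,-0.034],[-1,0.34,0.9,0,-0.034],[-1,0.3,0.7,0,-0.03],[-1,0,0,0,0],[-1,0,0,0,0]]]';python3 - <<'E'
from h import *
print(get_state()['joint_pos'].round(2))
a=save('top','top5');b=save('side','side5')
for d,f in((a,'top5'),(b,'side5')):
    u,v=map(int,proj(d,[546,111,90])); r=75
    cv2.imwrite(f'pics/{f}c.png',cv2.resize(d['img'][max(v-r,0):v+r,max(u-r,0):u+r],(400,400)))
cv2.imwrite('pics/c5.png',np.hstack([cv2.imread('pics/top5c.png'),cv2.imread('pics/side5c.png')]))
E
```

```text
t: 6.98
ee_pos: [535.1, 95.1, 141.7]
orientation: [-1.603, 0.006, -0.961]
wrist_force: [0.0, -0.9, -2.6]
opening: 13.2
[ 0.06  0.77 -0.56  1.85  0.59  0.72 -0.23]
```

View pics/c5.png

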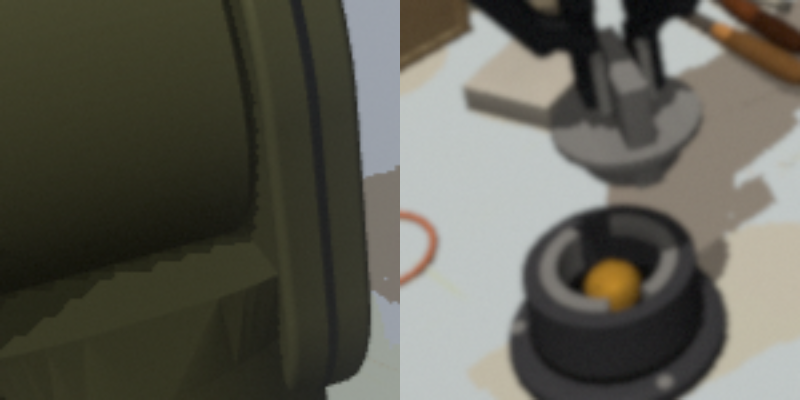

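```bash
python3 -m creep '[[[-1,0.35,0.5,0,0.006],[-1,0.0,0.0,0.0,0],[-1,0,0,0,0]]]';python3 - <<'E'
from h import *
s=get_state();print(s['orientation'].round(4),s['ee_pos'].round(1))
b=save('side','side6')
for nm,fn in(('side0','side0'),('side6','side6')):
    d=load(fn)
    u0,v0=map(int,proj(d,[546,111,55]));r=60
    P=[];px=[]
    for v in range(v0-r,min(480,v0+r)):
        for u in range(u0-r,u0+r):
            p=depthpt(d,u,v)
            P.append(p);px.append((u,v))
    P=np.array(P);px=np.array(px)
    m=(abs(P[:,2]-54.5)<3.5)&(np.hypot(P[:,0]-546,P[:,1]-111)<52)
    print(nm,m.sum(),np.median(P[m,2]),cv2.minEnclosingCircle(np.float32(P[m,:2])))
    # robust
    R=np.hypot(*(P[m,:2]-np.array(cv2.minEnclosingCircle(np.float32(P[m,:2]))[0])).T);print(np.percentile(R,[50,90,99]))
u,v=map(int,proj(b,[546,111,90])); r=75
cv2.imwrite('pics/side6c.png',cv2.resize(b['img'][v-r:v+r,max(u-r,0):u+r],(600,600),interpolation=cv2.INTER_CUBIC)); print(u-r,v-r)
E
```

```text
t: 7.45
ee_pos: [544.7, 105.7, 141.5]
orientation: [-1.606, 0.005, -0.956]
wrist_force: [0.2, 0.4, -2.2]
opening: 12.6
[-1.6064  0.0048 -0.9563] [544.7 105.7 141.5]
side0 1482 53.636516905422184 ((546.6049194335938, 113.00798797607422), 44.34404754638672)
[36.20828934 42.10666382 43.71252849]
side6 1485 53.6200646831316 ((545.915771484375, 113.38314056396484), 44.63021469116211)
[36.13882006 42.01500603 43.368862  ]
140 245
```

View pics/side6c.png

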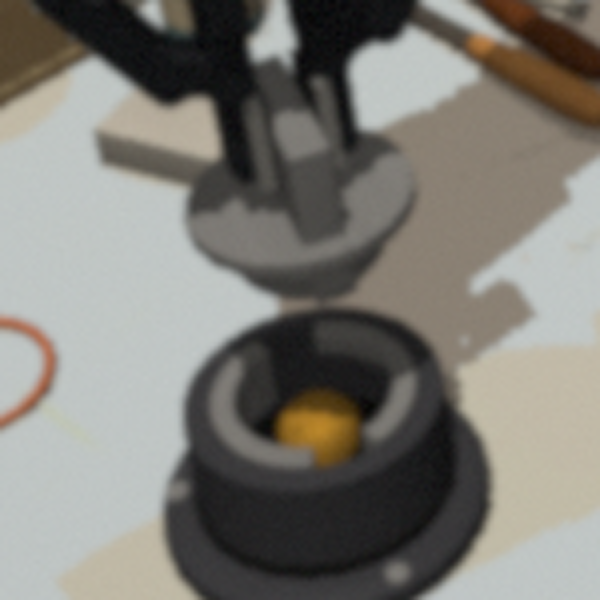

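The side view puts the stake above the socket, leaning about 2°. The side camera gives the socket at (546.3,113.2) and the top camera gives (546.3,111.3), which agrees within calibration. I'll measure the held flange in the same view.

```bash
cat > fl.py <<'E'
from h import *
def flange(fn,z0,c0):
    d=load(fn); u0,v0=map(int,proj(d,[c0[0],c0[1],z0])); r=50
    P=[]
    for v in range(max(0,v0-r),min(480,v0+r)):
        for u in range(max(0,u0-r),u0+r):
            p=depthpt(d,u,v)
            if abs(p[2]-z0)<4 and np.hypot(p[0]-c0[0],p[1]-c0[1])<45: P.append(p)
    P=np.array(P)
    A=np.c_[P[:,:2]-c0,np.ones(len(P))]
    for _ in range(4):
        co=np.linalg.lstsq(A,P[:,2],rcond=None)[0]; res=P[:,2]-A@co; k=abs(res)<max(0.8,2*np.median(abs(res))); A=A[k];P=P[k]
    print(len(P),'plane z,slopes',co.round(3),'med z',np.median(P[:,2]))
    print('enclosing',cv2.minEnclosingCircle(np.float32(P[:,:2])), 'axis lean')
    Q=P[:,:2]; c=np.array(cv2.minEnclosingCircle(np.float32(Q))[0])
    # outer edge: per angle sector max radius, circle fit r=36
    from scipy.optimize import least_squares
    for _ in range(3):
        a=np.arctan2(*(Q-c).T[::-1]); rr=np.hypot(*(Q-c).T); E=[]
        for s in np.arange(-np.pi,np.pi,np.pi/18):
            k=(a>=s)&(a<s+np.pi/18)
            if k.sum()>5:
                i=np.argmax(np.where(k,rr,0)); 
                if rr[i]>29: E.append(Q[i])
        E=np.array(E); so=least_squares(lambda p:np.hypot(*(E-p[:2]).T)-p[2],[*c,36],loss='soft_l1'); c=so.x[:2]
    print('fit',so.x.round(2),len(E))
E
python3 - <<'E'
from fl import *
flange('side6',133.5,np.array([544.7,105.7]))
flange('side0',27,np.array([467.3,-115.5]))
E
```

```text
717 plane z,slopes [-3.50000e-02 -8.00000e-03  1.33452e+02] med z 133.53061544256997
enclosing ((543.3050537109375, 106.29595947265625), 35.98391342163086) axis lean
fit [543.5  106.45  35.3 ] 28
292 plane z,slopes [ 4.0000e-03 -1.1000e-02  2.6999e+01] med z 26.85607441974571
enclosing ((467.1468200683594, -113.00820922851562), 35.68373489379883) axis lean
fit [ 466.97 -113.47   34.89] 21
```

```bash
python3 -m creep '[[[-1,0.13,0.23,0,0],[-1,0,0,-0.3,0],[-1,0,0,-0.3,0],[-1,0,0,-0.3,0],[-1,0,0,-0.3,0],[-1,0,0,0,0]]]';python3 - <<'E'
from fl import *
s=get_state();e=s['ee_pos'];print(s['orientation'].round(4),e.round(1),s['joint_pos'].round(2))
save('side','side7'); flange('side7',e[2]-8,e[:2])
E
```

```text
t: 8.25
ee_pos: [547.9, 111.8, 102.2]
orientation: [-1.609, 0.005, -0.957]
wrist_force: [0.5, 0.7, -2.9]
opening: 13.2
[-1.6086  0.0049 -0.957 ] [547.9 111.8 102.2] [ 0.01  0.85 -0.52  1.83  0.64  0.68 -0.27]
706 plane z,slopes [-3.8000e-02 -9.0000e-03  9.4186e+01] med z 94.29288385616701
enclosing ((546.5963134765625, 113.33442687988281), 36.44179153442383) axis lean
fit [546.81 112.6   35.36] 27
```

```bash
python3 -m creep '[[[-1,0.02,0.015,-0.15,0],[-1,0,0,-0.1,0],[-1,0,0,-0.06,0],[-1,0,0,-0.06,0],[-1,0,0,0,0]]]';python3 - <<'E'
from fl import *
s=get_state();e=s['ee_pos'];print(s['orientation'].round(4),e.round(1))
d=save('side','side8'); flange('side8',e[2]-8,e[:2])
u,v=map(int,proj(d,[546,111,60])); r=60
cv2.imwrite('pics/side8c.png',cv2.resize(d['img'][v-r:v+r,max(u-r,0):u+r],(600,600),interpolation=cv2.INTER_CUBIC))
E
```

```text
t: 8.93
ee_pos: [549.5, 112.7, 91.5]
orientation: [-1.606, 0.004, -0.957]
wrist_force: [-0.5, 0.2, -3.0]
opening: 13.4
[-1.6062  0.0042 -0.9572] [549.5 112.7  91.5]
689 plane z,slopes [-3.1000e-02 -7.0000e-03  8.3533e+01] med z 83.56028691637698
enclosing ((547.8202514648438, 113.55850982666016), 36.09736251831055) axis lean
fit [548.28 113.52  35.33] 27
```

View pics/side8c.png

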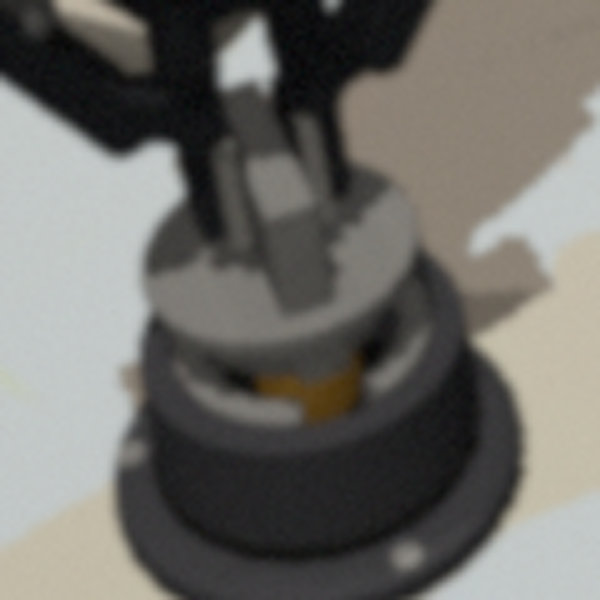

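```bash
python3 -m creep '[[[-1,-0.03,0,-0.05,0],[-1,0,0,-0.05,0],[-1,0,0,0,0]]]'; python3 -m creep '[[[-1,0,0,-0.05,0],[-1,0,0,0,0]]]'
```

```text
t: 9.35
ee_pos: [548.7, 112.8, 88.6]
orientation: [-1.606, 0.004, -0.957]
wrist_force: [-0.3, 0.1, -2.6]
opening: 13.0
t: 9.6
ee_pos: [548.7, 112.8, 87.0]
orientation: [-1.606, 0.004, -0.957]
wrist_force: [0.4, 0.7, -2.1]
opening: 12.8
```

```bash
python3 -m creep '[[[-1,0,0,-0.05,0],[-1,0,0,0,0]]]'; python3 -m creep '[[[-1,0,0,-0.05,0],[-1,0,0,0,0]]]'; python3 -m creep '[[[-1,0,0,-0.04,0],[-1,0,0,0,0]]]'
```

```text
t: 9.85
ee_pos: [548.7, 112.8, 85.4]
orientation: [-1.606, 0.004, -0.957]
wrist_force: [-0.9, -0.4, -2.9]
opening: 12.9
t: 10.1
ee_pos: [548.7, 112.8, 83.8]
orientation: [-1.606, 0.004, -0.957]
wrist_force: [0.6, 0.1, -2.0]
opening: 12.9
t: 10.35
ee_pos: [548.7, 112.8, 82.5]
orientation: [-1.606, 0.004, -0.957]
wrist_force: [0.8, 0.4, -1.9]
opening: 12.8
```

```bash
python3 -m creep '[[[-1,0,0,-0.04,0],[-1,0,0,0,0]]]'; python3 -m creep '[[[-1,0,0,-0.04,0],[-1,0,0,0,0]]]'
```

```text
t: 10.6
ee_pos: [548.8, 112.8, 81.2]
orientation: [-1.605, 0.004, -0.957]
wrist_force: [0.4, -0.2, -2.5]
opening: 13.1
t: 10.85
ee_pos: [548.8, 112.8, 80.1]
orientation: [-1.605, 0.004, -0.957]
wrist_force: [-0.0, -0.7, -1.6]
opening: 12.8
```

Run:
```python
from fl import *
s=get_state();e=s['ee_pos'];print(s['orientation'].round(4),e.round(1),s['wrist_torque'].round(2))
d=save('side','side9'); flange('side9',e[2]-8,e[:2])
u,v=map(int,proj(d,[546,111,60])); r=60
cv2.imwrite('pics/side9c.png',cv2.resize(d['img'][v-r:v+r,max(u-r,0):u+r],(600,600),interpolation=cv2.INTER_CUBIC))
```

```text
[-1.6053  0.004  -0.9573] [548.8 112.8  80.1] [ 0.04 -0.04  0.03]
662 plane z,slopes [-3.4000e-02 -7.0000e-03  7.2087e+01] med z 72.18816272452284
enclosing ((547.6676635742188, 113.79192352294922), 35.6597785949707) axis lean
fit [547.8  113.75  35.26] 27
```

View pics/side9c.png

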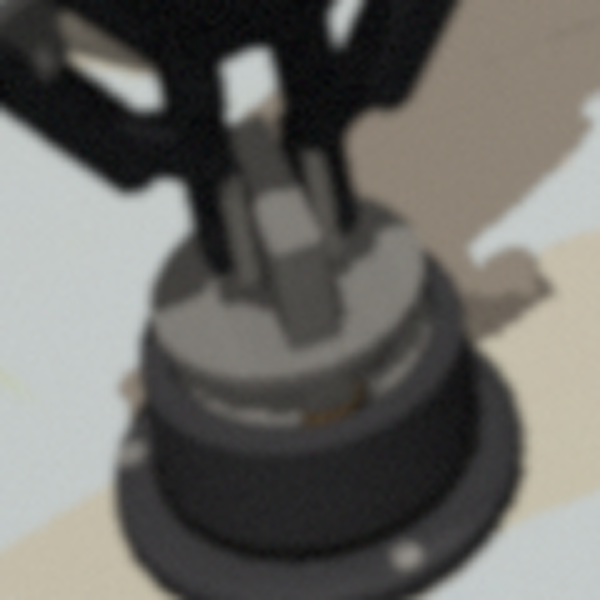

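The flange top is about 17 mm above the collar and there's no contact force, so the lugs are already below the lip's top, in the slots. I'll continue down gently.

```bash
python3 -m creep '[[[-1,-0.02,-0.015,-0.04,0],[-1,0,0,0,0]]]'; python3 -m creep '[[[-1,0,0,-0.05,0],[-1,0,0,0,0]]]'; python3 -m creep '[[[-1,0,0,-0.05,0],[-1,0,0,0,0]]]'
```

```text
t: 11.15
ee_pos: [548.8, 112.8, 79.1]
orientation: [-1.604, 0.004, -0.957]
wrist_force: [-0.2, 1.0, -1.4]
opening: 13.4
t: 11.4
ee_pos: [548.7, 112.8, 77.7]
orientation: [-1.604, 0.004, -0.957]
wrist_force: [-0.2, 0.6, -0.7]
opening: 13.0
t: 11.65
ee_pos: [548.8, 112.8, 76.4]
orientation: [-1.604, 0.004, -0.957]
wrist_force: [-0.4, -0.2, 1.4]
opening: 12.7
```

```bash
python3 -m creep '[[[-1,0,0,-0.06,0],[-1,0,0,0,0]]]'; python3 -m creep '[[[-1,0,0,-0.06,0],[-1,0,0,0,0]]]'; python3 -m creep '[[[-1,0,0,-0.06,0],[-1,0,0,0,0]]]'
```

```text
t: 11.9
ee_pos: [548.8, 112.8, 74.7]
orientation: [-1.604, 0.003, -0.957]
wrist_force: [-0.3, 0.3, 3.1]
opening: 12.8
t: 12.15
ee_pos: [548.8, 112.8, 73.0]
orientation: [-1.604, 0.003, -0.957]
wrist_force: [-0.6, -0.7, 3.4]
opening: 12.7
t: 12.4
ee_pos: [548.8, 112.8, 71.4]
orientation: [-1.604, 0.003, -0.957]
wrist_force: [-0.5, -0.7, 4.3]
opening: 13.0
```

```bash
python3 -m creep '[[[-1,0,0,-0.04,0],[-1,0,0,0,0]]]'; python3 -m creep '[[[-1,0,0,-0.04,0],[-1,0,0,0,0]]]'
```

```text
t: 12.65
ee_pos: [548.8, 112.9, 70.4]
orientation: [-1.603, 0.003, -0.957]
wrist_force: [-1.2, 0.1, 4.4]
opening: 12.9
t: 12.9
ee_pos: [548.8, 112.9, 69.7]
orientation: [-1.603, 0.003, -0.957]
wrist_force: [-1.7, -1.1, 6.0]
opening: 12.8
```

```bash
python3 - <<'E'
from fl import *
s=get_state();e=s['ee_pos'];print(s['orientation'].round(4),e.round(1),s['wrist_torque'].round(2))
d=save('side','side10'); flange('side10',e[2]-8,e[:2])
u,v=map(int,proj(d,[546,111,60])); r=60
cv2.imwrite('pics/side10c.png',cv2.resize(d['img'][v-r:v+r,max(u-r,0):u+r],(600,600),interpolation=cv2.INTER_CUBIC))
E
python3 -m creep '[[[-1,0,0,-0.04,0],[-1,0,0,0,0]]]'
```

```text
[-1.6033  0.0026 -0.9572] [548.8 112.9  69.7] [-0.15  0.41 -0.03]
648 plane z,slopes [-3.2000e-02 -1.1000e-02  6.1651e+01] med z 61.69328443597834
enclosing ((548.188232421875, 113.77898406982422), 36.072750091552734) axis lean
fit [547.62 114.02  35.15] 27
t: 13.2
ee_pos: [548.9, 112.9, 69.6]
orientation: [-1.603, 0.002, -0.957]
wrist_force: [-1.2, -0.4, 6.2]
opening: 12.7
```

View pics/side10c.png

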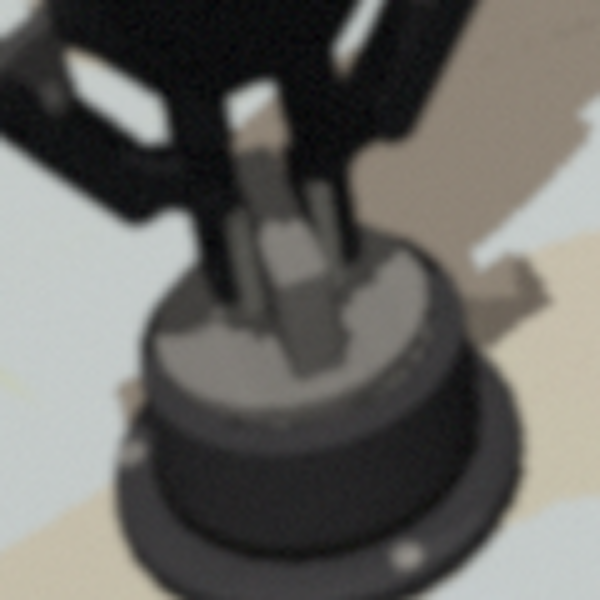

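The stake is seated, with one flange edge just on the collar (TCP z stopped at 69.6, about 9 N). I'll start the clockwise twist in small steps.

```bash
python3 -m creep '[[[-1,0,0,-0.02,-0.03],[-1,0,0,-0.02,-0.03],[-1,0,0,0,0]]]';  python3 -m creep '[[[-1,0,0,-0.02,-0.04],[-1,0,0,-0.02,-0.04],[-1,0,0,0,0]]]'; python3 -c "
from h import *
s=get_state();print(s['wrist_torque'].round(2))"
```

```text
t: 13.58
ee_pos: [548.9, 113.2, 69.6]
orientation: [-1.602, 0.001, -1.054]
wrist_force: [-1.1, -1.4, 4.6]
opening: 12.9
t: 13.95
ee_pos: [548.9, 113.5, 69.5]
orientation: [-1.602, 0.001, -1.182]
wrist_force: [-1.3, -0.5, 5.0]
opening: 13.0
[-0.17  0.26  0.04]
```

```bash
python3 -m creep '[[[-1,0,0,-0.02,-0.05],[-1,0,0,-0.02,-0.05],[-1,0,0,-0.02,-0.05],[-1,0,0,0,0]]]';  python3 - <<'E'
from fl import *
s=get_state();e=s['ee_pos'];print(s['orientation'].round(4),e.round(1),s['wrist_torque'].round(2),s['joint_pos'].round(2))
d=save('side','side11'); flange('side11',e[2]-8,e[:2])
u,v=map(int,proj(d,[546,111,60])); r=60
cv2.imwrite('pics/side11c.png',cv2.resize(d['img'][v-r:v+r,max(u-r,0):u+r],(600,600),interpolation=cv2.INTER_CUBIC))
E
```

```text
t: 14.45
ee_pos: [548.6, 113.8, 69.5]
orientation: [-1.601, -0.0, -1.423]
wrist_force: [-1.0, 0.3, 4.1]
opening: 12.8
[-1.6009 -0.     -1.4235] [548.6 113.8  69.5] [-0.15  0.24  0.01] [-0.07  0.87 -0.36  1.85  0.54  0.55 -0.64]
662 plane z,slopes [-2.6000e-02  2.0000e-03  6.1514e+01] med z 61.710479737628646
enclosing ((547.11572265625, 114.6470947265625), 36.145668029785156) axis lean
fit [547.48 114.77  35.39] 27
```

View pics/side11c.png

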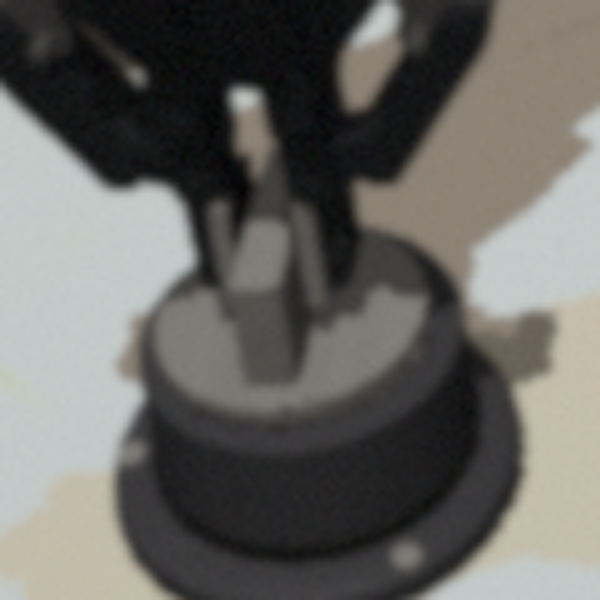

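The bar has turned with the gripper (27°) under little torque, and the lugs are under the lip. I'll keep going.

```bash
python3 -m creep '[[[-1,-0.01,-0.03,-0.02,-0.05],[-1,-0.01,-0.03,-0.02,-0.05],[-1,0,-0.02,-0.02,-0.05],[-1,0,0,0,0]]]';  python3 -m creep '[[[-1,0,-0.01,-0.02,-0.05],[-1,0,-0.01,-0.02,-0.05],[-1,0,-0.01,-0.02,-0.05],[-1,0,0,0,0]]]'; python3 -c "
from h import *
s=get_state();print(s['wrist_torque'].round(2))"
```

```text
t: 15.0
ee_pos: [548.6, 113.5, 69.5]
orientation: [-1.598, 0.003, -1.664]
wrist_force: [-1.8, 0.0, 4.6]
opening: 13.0
t: 15.5
ee_pos: [548.6, 113.3, 69.4]
orientation: [-1.597, 0.003, -1.904]
wrist_force: [-1.2, -0.1, 4.6]
opening: 12.9
[-0.19  0.24  0.01]
```

```bash
python3 -m creep '[[[-1,-0.01,0,-0.02,-0.05],[-1,-0.01,0,-0.02,-0.05],[-1,0,0,-0.02,-0.05],[-1,0,0,0,0]]]';  python3 -m creep '[[[-1,0,0,-0.02,-0.05],[-1,0,0,-0.02,-0.05],[-1,0,0,0,0]]]'; python3 -c "
from h import *
s=get_state();print(s['wrist_torque'].round(2))"
```

```text
t: 16.0
ee_pos: [548.6, 113.1, 69.4]
orientation: [-1.595, 0.003, -2.146]
wrist_force: [-2.2, -0.8, 4.5]
opening: 13.2
t: 16.38
ee_pos: [548.6, 112.9, 69.4]
orientation: [-1.594, 0.003, -2.306]
wrist_force: [-0.3, -1.0, 4.0]
opening: 13.0
[-0.09  0.38  0.03]
```

```bash
T='from h import *
s=get_state();print(s["wrist_torque"].round(2),s["orientation"][2].round(3))'
python3 -m creep '[[[-1,0,0,-0.02,-0.04],[-1,0,0,-0.02,-0.03],[-1,0,0,0,0]]]'; python3 -c "$T"
python3 -m creep '[[[-1,0,0,-0.02,-0.03],[-1,0,0,0,0]]]'; python3 -c "$T"
python3 -m creep '[[[-1,0,0,-0.02,-0.03],[-1,0,0,0,0]]]'; python3 -c "$T"
```

```text
t: 16.75
ee_pos: [548.6, 112.8, 69.4]
orientation: [-1.593, 0.003, -2.418]
wrist_force: [-1.1, -0.8, 4.3]
opening: 12.7
[-0.09  0.28  0.02] -2.418
t: 17.0
ee_pos: [548.5, 112.8, 69.4]
orientation: [-1.592, 0.003, -2.466]
wrist_force: [-0.7, -0.5, 4.8]
opening: 12.5
[-0.11  0.35  0.06] -2.466
t: 17.25
ee_pos: [548.6, 112.8, 69.4]
orientation: [-1.592, 0.003, -2.514]
wrist_force: [-1.7, -0.5, 5.0]
opening: 13.0
[-0.12  0.31  0.01] -2.514
```

```bash
T='from h import *
s=get_state();print(s["wrist_torque"].round(2),s["orientation"][2].round(3))'
python3 -m creep '[[[-1,0,0,-0.02,-0.02],[-1,0,0,0,0]]]'; python3 -c "$T"
python3 -m creep '[[[-1,0,0,-0.02,-0.02],[-1,0,0,0,0]]]'; python3 -c "$T"
```

```text
t: 17.5
ee_pos: [548.5, 112.8, 69.4]
orientation: [-1.592, 0.003, -2.545]
wrist_force: [-1.2, 0.3, 4.1]
opening: 13.1
[-0.12  0.34  0.02] -2.545
t: 17.75
ee_pos: [548.5, 112.7, 69.4]
orientation: [-1.591, 0.003, -2.577]
wrist_force: [-1.4, -0.8, 5.1]
opening: 12.9
[-0.12  0.33  0.04] -2.577
```

```bash
T='from h import *
s=get_state();print(s["wrist_torque"].round(2),s["orientation"][2].round(3))'
python3 -m creep '[[[-1,0,0,-0.02,-0.015],[-1,0,0,0,0]]]'; python3 -c "$T"
python3 -m creep '[[[-1,0,0,-0.02,-0.015],[-1,0,0,0,0]]]'; python3 -c "$T"
```

```text
t: 18.0
ee_pos: [548.5, 112.7, 69.4]
orientation: [-1.591, 0.003, -2.6]
wrist_force: [-1.0, -0.1, 5.3]
opening: 12.7
[-0.1   0.37  0.04] -2.6
t: 18.25
ee_pos: [548.5, 112.6, 69.4]
orientation: [-1.59, 0.003, -2.623]
wrist_force: [-1.6, -0.7, 4.5]
opening: 13.0
[-0.15  0.33  0.02] -2.623
```

```bash
T='from h import *
s=get_state();print(s["wrist_torque"].round(2),s["orientation"][2].round(3))'
python3 -m creep '[[[-1,0,0,-0.02,-0.015],[-1,0,0,0,0]]]'; python3 -c "$T"
python3 -m creep '[[[-1,0,0,-0.02,-0.015],[-1,0,0,0,0]]]'; python3 -c "$T"
```

```text
t: 18.5
ee_pos: [548.5, 112.6, 69.3]
orientation: [-1.59, 0.003, -2.646]
wrist_force: [-1.3, -0.3, 3.4]
opening: 12.9
[-0.06  0.24  0.09] -2.646
t: 18.75
ee_pos: [548.5, 112.5, 69.4]
orientation: [-1.589, 0.004, -2.669]
wrist_force: [-1.2, -0.5, 3.8]
opening: 13.2
[-0.11  0.27  0.26] -2.669
```

Torque about z rose to 0.26 N m at yaw -2.67, so that's the stop, 98° from where the twist started. I'll back off slightly and let it rise.

```bash
T='from h import *
s=get_state();print(s["wrist_torque"].round(2),s["orientation"][2].round(3))'
python3 -m creep '[[[-1,0,0,0.03,0.02],[-1,0,0,0,0]]]'; python3 -c "$T"
python3 -m creep '[[[-1,0,0,0.04,0],[-1,0,0,0,0]]]'; python3 -c "$T"
python3 -m creep '[[[-1,0,0,0.04,0],[-1,0,0,0,0]]]'; python3 -c "$T"
```

```text
t: 19.0
ee_pos: [548.5, 112.6, 70.1]
orientation: [-1.589, 0.004, -2.635]
wrist_force: [-0.4, 0.2, 4.9]
opening: 13.1
[-0.04  0.28  0.03] -2.635
t: 19.25
ee_pos: [548.5, 112.6, 71.3]
orientation: [-1.59, 0.004, -2.635]
wrist_force: [-1.2, -0.2, 5.4]
opening: 12.7
[-0.05  0.29  0.1 ] -2.635
t: 19.5
ee_pos: [548.5, 112.5, 72.4]
orientation: [-1.59, 0.003, -2.635]
wrist_force: [-1.3, 0.5, 4.2]
opening: 12.9
[-0.08  0.19  0.05] -2.635
```

```bash
T='from h import *
s=get_state();print(s["wrist_torque"].round(2),s["orientation"][2].round(3))'
python3 -m creep '[[[-1,0,0,0.03,0],[-1,0,0,0,0]]]'; python3 -c "$T"
python3 -m creep '[[[-1,0,0,0.02,0],[-1,0,0,0,0]]]'; python3 -c "$T"
```

```text
t: 19.75
ee_pos: [548.4, 112.6, 73.2]
orientation: [-1.59, 0.003, -2.635]
wrist_force: [-0.9, -0.0, 2.3]
opening: 13.3
[-0.12  0.19  0.02] -2.635
t: 20.0
ee_pos: [548.4, 112.5, 73.3]
orientation: [-1.59, 0.003, -2.635]
wrist_force: [-1.3, -0.7, 0.8]
opening: 13.1
[-0.07  0.08  0.12] -2.635
```

Rising stopped at 73.3 while the upward force fell, so the lugs are up in the notches. I'll release and look.

```bash
python3 -m creep '[[[-0.4,0,0,0,0],[0,0,0,0,0],[0,0,0,0,0],[0,0,0,0,0]]]'
python3 - <<'E'
from fl import *
s=get_state();e=s['ee_pos'];print(e.round(1),s['opening'])
d=save('side','side12'); flange('side12',65,np.array([546.3,113]))
u,v=map(int,proj(d,[546,111,60])); r=60
cv2.imwrite('pics/side12c.png',cv2.resize(d['img'][v-r:v+r,max(u-r,0):u+r],(600,600),interpolation=cv2.INTER_CUBIC))
E
```

```text
t: 20.5
ee_pos: [548.8, 112.6, 73.4]
orientation: [-1.59, 0.004, -2.636]
wrist_force: [0.4, 0.1, -0.2]
opening: 42.8
[548.8 112.6  73.4] 42.79659954099297
483 plane z,slopes [-4.0000e-03 -1.0000e-03  6.5832e+01] med z 65.86084705672931
enclosing ((547.50439453125, 114.17208099365234), 35.81441116333008) axis lean
fit [547.46 113.81  35.31] 23
```

View pics/side12c.png

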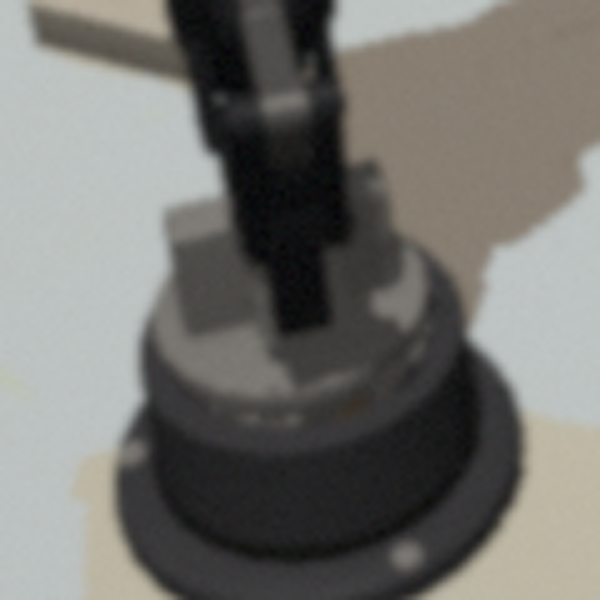

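The flange is level with its top at z 65.85, so bar_centre is about 27.9 mm above the collar: sprung up in the notch. I'll retreat straight up.

```bash
python3 -m creep '[[[0,0,0,0.3,0],[0,0,0,0.5,0],[0,0,0,1,0],[0,0,0,1,0],[0,0,0,1,0],[0,-0.5,-1,0.3,0],[0,-0.5,-1,0,0],[0,-0.5,-1,0,0],[0,-0.5,-1,0,0],[0,-0.5,-1,0,0]]]'; python3 -m creep '[[[0,-0.3,-1,0,0],[0,0,-1,0,0],[0,0,-1,0,0],[0,0,0,0,0],[0,0,0,0,0]]]'
python3 - <<'E'
from fl import *
d=save('side','side13'); flange('side13',65,np.array([546.3,113]))
t=save('top','top13')
P=np.array([depthpt(t,u,v) for v in range(175,260) for u in range(115,200)])
m=(P[:,2]>96)&(P[:,2]<104); print('bar top n',m.sum(),np.median(P[m],0).round(1),cv2.minAreaRect(np.float32(P[m,:2])))
cv2.imwrite('pics/c13.png',np.hstack([cv2.resize(t['img'][180:260,120:200],(400,400)),cv2.resize(d['img'],(533,400))])[:,:800])
E
```

```text
t: 21.8
ee_pos: [474.5, -38.0, 211.1]
orientation: [-1.585, 0.018, -2.63]
wrist_force: [0.6, -0.5, 1.0]
opening: 42.8
t: 22.42
ee_pos: [463.9, -133.4, 216.5]
orientation: [-1.58, 0.021, -2.635]
wrist_force: [-0.5, 0.5, -0.3]
opening: 42.8
580 plane z,slopes [-0.0000e+00 -5.0000e-03  6.5932e+01] med z 65.91225378292447
enclosing ((547.1436767578125, 114.54280090332031), 36.086814880371094) axis lean
fit [547.76 113.83  35.35] 23
bar top n 276 [547.7 111.3  99.6] ((547.6484985351562, 111.3375244140625), (56.19778060913086, 14.198143005371094), 31.095382690429688)
```

View pics/c13.png

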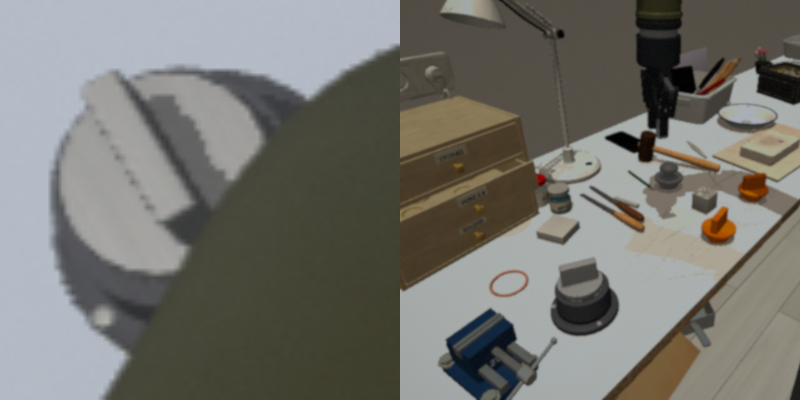

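View pics/top13.png

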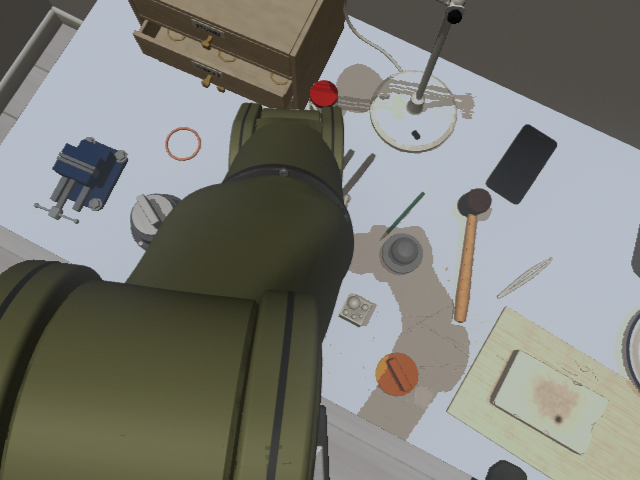

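The views show the bar upright in the socket at 94° from the slots and level. It's 1.4 mm off the measured axis with its middle about 27.6–28 mm above the collar. The bystanders I can see are where they were and the gripper is clear, so I'm handing it in.

```bash
python3 -c "
from plant import sign_off
print(sign_off())"
```

```text
the job is handed in; nothing more can be done
None
```

The grey bar stake is locked in the socket, the gripper has let go and is well clear, and the job was handed in at about 22.5 s. I put its foot in the bore, pushed it down to about 9 N, and twisted it about 98° clockwise until it met the stop. I then backed off 2° and let it spring up into the notches.

**Last checks**
- **Height:** the bar's middle is about 27.6–27.9 mm above the nominal 55 mm collar top. The depth cameras read the collar top 1.2–1.4 mm low, so it could be nearer 29 mm, which is still within the limits.
- **Position and tilt:** it stands level (slope at or below 0.005) and 1–2 mm from the measured socket axis.
- **Turn:** the bar sits about 94° from the slots.
- **Forces:** the wrist readings between rows never showed more than about 9 N; the stake–socket contact force itself was not measured.

**Disagreements**
- The two cameras differ by about 2 mm in y, so I used relative measurements within one view for the fit.
- The tool leaned about 2° during insertion. The stake was level again once released.
- In the last top view the arm hid some of the bench, including the steel block and part of the punch. The side view showed no visible change to the bystanders I could make out. I did not measure any bystander positions.

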